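# Press the turntable collar home against its spring

## Robot

A 6-joint arm with a two-finger parallel gripper is mounted at the origin on the work surface. World frame = base frame: x ahead of the robot, y to its left, z up, the work surface at z = 0. Lengths are in m, angles in rad, forces in N, time in s.
With the tool pointing down it reaches from about 0.2 to 0.875 m from the base axis. Payload 3.4 kg.
Tool frame: the origin (TCP) lies midway between the tips of the shut fingers; the grasp point (between the pads) lies 19 mm behind it; z points along the fingers, x is the direction in which the jaws open and shut, and the axes are right-handed (so a half turn about z gives the same grasp; the last joint's range is limited). The gripper opens to 94 mm and grips with 3 to 60 N. Pads are 16 mm wide; open, the fingers measure 119 mm over their backs; the gripper's body (75 mm by 177 mm) begins 78 mm behind the grasp point.
Start: joints at [-1.411, 0.276, 1.505, -0, 1.361, -0.121], TCP at [0.159, -0.553, 0.205] pointing down, gripper open.
Joint ranges: [-2.89, 2.89], [-0.75, 2.08], [0.22, 2.7], [-1.18, 4.32], [0.11, 2.71], [-2.7, 2.7]. Speed limits (rad/s): [2.57, 2.57, 3.14, 3.14, 3.14, 3.14].

## Interface

Orientations are given as a 3x3 rotation matrix whose columns are the frame's x, y, z axes.
In Python, from station import arm gives the robot as it stands.
- The arm moves only by the shell command python3 -m jog 'ROWS' [FORCE]. ROWS is JSON, a list of rows, each a list of 3 entries, a list of its own where there are three numbers: the shift along the tool's x, y, z in units of 0.15 m (1.0 is 0.15 m), then the turn about the tool's z in units of 30 degrees (1.0 is 30 degrees), then the gripper command: -1 is fully open, 1 is shut, values between are in proportion. In form: [[[dx, dy, dz], spin, hand], ...]. A call has 1 to 20 rows; each row is the pose to reach, as a shift and turn from the pose measured when the call began, along the tool's axes at that moment; what a row does not reach only later rows make up. A row lasts 1/12 s, in which the tool goes at most 41.7 mm and 7.16 degrees, less where a joint would pass 70% of its speed; a pose out of reach is approached as far as the arm can. A call with a number of a shift or a turn outside -1 to 1 is refused whole. A call with a gripper value outside its range is refused whole. The fingers move at their own pace and stop on an object; FORCE is the grip in N (left out, the last holds). Time passes only in rows, so rows that repeat a pose let the fingers close. It gives the time, the measured TCP pose, the force and the opening at its end, in the units of the state.
- arm.get_obs(): the state, without advancing time (a new reading comes with each control period).
- arm.get_image(name): name is "side" or "top" or "wrist"; returns a dict with "pixels" (480x640x3 uint8, red, green, blue), "range_z" (480x640 float32, m along the optical axis (not along the pixel's ray), 0 where there is no reading), "fx", "fy", "cx", "cy" (pixels), "R" (3x3) and "t" (3): a world point X has camera coordinates R X + t. Camera axes: x right, y down, z forward; pixel columns grow to the right and rows downward; lengths in m; the calibration is good to about 2 mm. A picture is of the moment at which its call begins.
- arm.job_done(): hands the job in, once; it reports no verdict.
The state is a dict: "time": time; "joint_positions": joint angles; "joint_velocities": joint speeds; "effort": joint torques, N m; "tool_pos": TCP position; "orientation": TCP orientation; "contact_force": force on the tool from outside, world axes, zero at the start; "ft_torque": the same for the moment, N m; "width": finger opening in m.
Only numpy, scipy, OpenCV 4.12 (cv2) and the standard library are available. Lean on these libraries where they do the work, as an engineer would, in place of code of your own. Each camera call takes 0.05 s, during which the arm holds its last target.

## Task

I am putting the cake turntable back together: slip the loose aluminium collar over the upright steel spindle of the turntable base, then press it down against the sprung brass cup until the cup reaches its hard stop, without forcing it. Finish while still gripping the collar and holding it squarely down at the stop, so that I can push the clip into the spindle groove, and leave the cake tin, mug, bowl and scraper where they are.

Things in the scene. Friction and masses are not known exactly. Their poses are not given: they have to be found in the camera images.
- collar_center (a point): Loose plain aluminium collar (a thick ring, same both ways up), standing on its end on the granite: outside diameter 48 mm, bore 24 mm, height 50 mm, about 0.18 kg. This point is on its axis, half-way up (25 mm above its underside); z is its axis. Take it from above across its outside.
- spindle_top (a point): Top of the steel spindle of the cake turntable's base. The base is a fixed white disc of 160 mm diameter, 25 mm thick at the middle; the upright spindle has 20 mm diameter and its top, this point (on its axis), is 125 mm above the granite; the last 8 mm taper to 8 mm diameter. A black clip groove runs round it 11 to 15 mm below the top, and is covered until the collar is pressed down. z is the spindle axis, upward.
- cup_top (a point): Centre of the flat top face of the sprung brass cup, a disc of 40 mm diameter, 10 mm thick, that slides on the spindle above a coil spring. Free, the face is 50 mm below the spindle top (75 mm above the granite); at the hard stop 68 mm below it (57 mm above the granite). The collar rests on this face.
- cup (a joint): How far the brass cup is pressed down, in m: 0 free, 0.018 at the hard stop. The spring pushes up with about 5 N when free, rising evenly to about 13 N at the stop, where the push then rises steeply; the weight of the collar alone does not move it.
- tin: Bystander: loose aluminium spring-lock cake tin, 200 mm diameter, 65 mm high, with a steel clasp on its -x side. Origin at the centre of its underside.
- mug: Bystander: loose blue ceramic mug of piping tips, 82 mm diameter, 90 mm high (tips stand to about 120 mm), handle towards +y. Origin at the centre of its underside.
- bowl: Bystander: loose glass bowl, 180 mm diameter, 70 mm high. Origin at the centre of its underside.
- scraper: Bystander: loose white plastic bench scraper lying flat, 100 by 150 mm, up to 10 mm thick. Origin at the centre of its underside.

How it is judged:
By the outcome, as a careful person would: the job done as asked, in the order asked, and still so for the second after the job is handed in, while the arm keeps its last pose, push and grip.
It also fails if it takes over 48 s, if anything falls off the work surface, if the arm or the gripper's body presses on something with over 40 N, if the wrist force passes 120 N, or if a joint passes its speed limit or range.

## Working session

There is one attempt and no reset: what is moved stays moved. The work goes in short steps, Python scripts to look and compute and a shell command to move; the robot and the scene stay as the last step left them, time stands still between calls to the robot, and variables do not carry over. Pictures are saved under pics/ and viewed, and the job is handed in when it is done.

```bash
mkdir -p pics; ls
python3 - <<'E'
from station import arm
import cv2,numpy as np
o=arm.get_obs()
for k,v in o.items(): print(k,np.round(v,4).tolist())
for n in ["side","top","wrist"]:
    d=arm.get_image(n); cv2.imwrite(f"pics/{n}0.png",d["pixels"][:,:,::-1]); np.savez(f"{n}0.npz",**d)
    print(n,d["fx"],d["fy"],d["cx"],d["cy"],np.round(d["R"],3).tolist(),np.round(d["t"],3))
E
```

```text
pics
time 0.0
joint_positions [-1.411, 0.2766, 1.5061, -0.0, 1.3607, -0.121]
joint_velocities [0.0001, 0.0015, -0.0007, -0.0011, 0.0002, -0.0002]
effort [-0.0013, -40.4598, -23.7231, 0.07, 0.0343, -0.0001]
tool_pos [0.1592, -0.5519, 0.2046]
orientation [[0.2771, -0.9608, -0.0003], [-0.9608, -0.2771, 0.0018], [-0.0018, -0.0002, -1.0]]
contact_force [-0.5267, 0.5944, -0.5604]
ft_torque [0.0284, -0.0119, -0.0293]
width 0.0939
side 616.0277851119681 616.0277851119681 323.80347670756885 237.92133026345147 [[-0.983, -0.184, 0.013], [-0.125, 0.613, -0.78], [0.135, -0.768, -0.626]] [0.577 0.134 1.735]
top 550.2382104406355 550.2382104406355 323.29015960200314 241.8138558681137 [[-0.008, -1.0, -0.004], [-0.994, 0.009, -0.108], [0.108, 0.004, -0.994]] [0.061 0.602 1.52 ]
wrist 332.7643952027724 332.7643952027724 315.10512822859266 236.1698387454143 [[0.278, -0.961, -0.001], [-0.931, -0.269, 0.248], [-0.238, -0.068, -0.969]] [-0.573 -0.027  0.39 ]
```

View pics/top0.png

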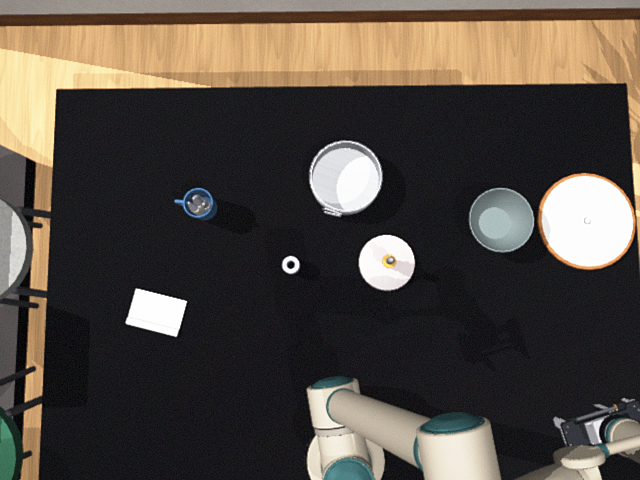

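View pics/side0.png

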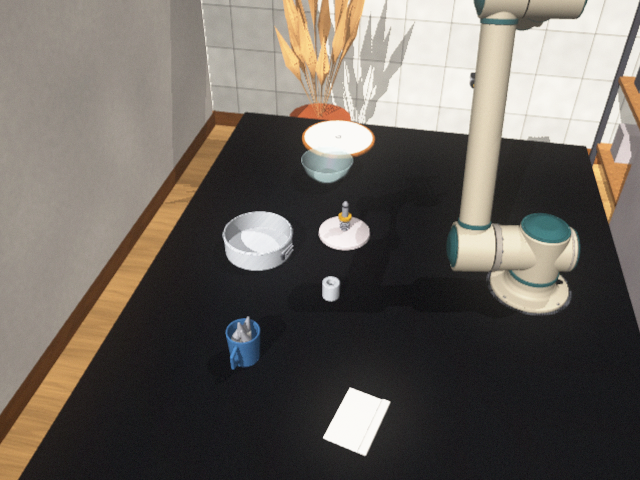

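View pics/wrist0.png

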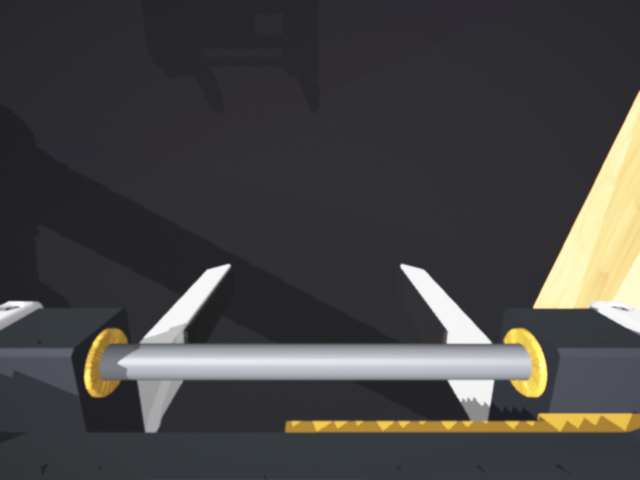

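Top view: collar at about (291,265), turntable at (387,262) with the spindle near (390,261), tin at (345,178). Side view: collar top near (331,282), spindle top near (346,204). I'll enlarge both.

Run:
```python
import cv2,numpy as np
def crop(n,u,v,w,h,s):
    i=cv2.imread(f"pics/{n}0.png")[v:v+h,u:u+w]; return cv2.resize(i,None,fx=s,fy=s,interpolation=cv2.INTER_CUBIC)
a=np.hstack([crop("top",276,250,32,32,12),crop("top",374,246,32,32,12)])
b=np.hstack([crop("side",312,270,40,40,9),crop("side",326,194,40,40,9)])
cv2.imwrite("pics/ct.png",a);cv2.imwrite("pics/cs.png",b)
```

```text
(no output)
```

View pics/ct.png

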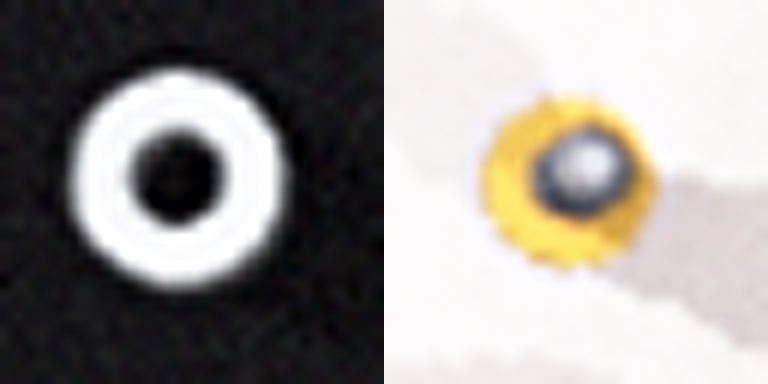

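View pics/cs.png

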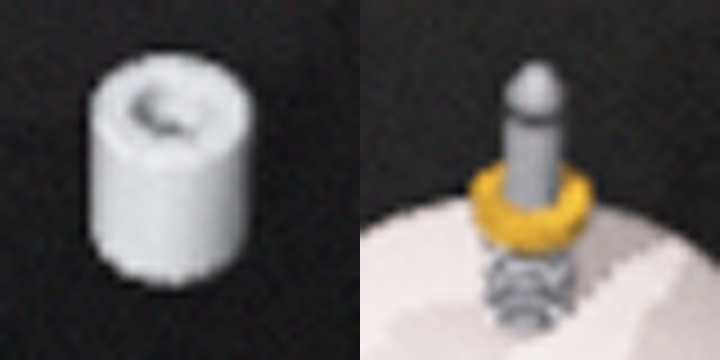

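Crop readings in full-image pixels:
- **Collar top centre:** top (290.3,264.3), side (330.7,281.5).
- **Spindle tip:** top (390.3,259.3), side (345.2,201.2).
- **Cup face centre:** top (389.0,260.5), side about (344.7,215).

Next I triangulate these.

```bash
cat > h.py <<'E'
import numpy as np
def ray(d,uv):
    R=d["R"];c=-R.T@d["t"];r=R.T@np.array([(uv[0]-d["cx"])/d["fx"],(uv[1]-d["cy"])/d["fy"],1]);return c,r/np.linalg.norm(r)
def tri(obs):
    A=np.zeros((3,3));b=np.zeros(3)
    for d,uv in obs:
        c,r=ray(d,uv);P=np.eye(3)-np.outer(r,r);A+=P;b+=P@c
    X=np.linalg.solve(A,b);res=[np.linalg.norm(np.cross(X-ray(d,uv)[0],ray(d,uv)[1])) for d,uv in obs];return X,res
def atz(d,uv,z):
    c,r=ray(d,uv);return c+r*(z-c[2])/r[2]
def depth_pts(d,u0,u1,v0,v1):
    z=d["range_z"][v0:v1,u0:u1];v,u=np.mgrid[v0:v1,u0:u1]
    C=np.stack([(u-d["cx"])/d["fx"]*z,(v-d["cy"])/d["fy"]*z,z],-1);return ((C-d["t"])@d["R"])[z>0]
E
python3 - <<'E'
from h import *
t=dict(np.load("top0.npz"));s=dict(np.load("side0.npz"))
for n,a,b,z in [("collar",(290.3,264.3),(330.7,281.5),.05),("tip",(390.3,259.3),(345.2,201.2),.125),("cup",(389,260.5),(344.7,215),.075)]:
    X,r=tri([(t,a),(s,b)]);print(n,X.round(4),np.round(r,4),atz(t,a,z).round(4),atz(s,b,z).round(4))
for d,box in [(t,(280,302,254,276)),(s,(320,342,274,302)),(t,(380,400,250,272)),(s,(335,355,200,232))]:
    P=depth_pts(d,*box); 
    for lo,hi in [(.03,.07),(.065,.09),(.09,.14)]:
        Q=P[(P[:,2]>lo)&(P[:,2]<hi)]
        if len(Q)>3: print(box,lo,len(Q),((Q.min(0)+Q.max(0))/2).round(4),Q.mean(0).round(4),Q[:,2].max().round(4))
E
```

```text
collar [0.5399 0.1482 0.0504] [0.0012 0.0012] [0.5388 0.1481 0.05  ] [0.5412 0.1478 0.05  ]
tip [ 0.5457 -0.1206  0.1281] [0.0012 0.0012] [ 0.5447 -0.1211  0.125 ] [ 0.5475 -0.125   0.125 ]
cup [ 0.5461 -0.1233  0.0754] [0.0009 0.0009] [ 0.5452 -0.1234  0.075 ] [ 0.547  -0.1238  0.075 ]
(280, 302, 254, 276) 0.03 183 [0.5398 0.1463 0.045 ] [0.5393 0.1467 0.0497] 0.0587
(320, 342, 274, 302) 0.03 264 [0.5414 0.1494 0.0435] [0.5411 0.1539 0.0454] 0.057
(380, 400, 250, 272) 0.03 36 [ 0.5483 -0.1298  0.0497] [ 0.5496 -0.1321  0.0365] 0.0694
(380, 400, 250, 272) 0.065 114 [ 0.5451 -0.1238  0.0763] [ 0.5443 -0.1216  0.0758] 0.0872
(380, 400, 250, 272) 0.09 53 [ 0.5452 -0.1229  0.1126] [ 0.5451 -0.1226  0.1187] 0.1282
(335, 355, 200, 232) 0.03 107 [ 0.5482 -0.124   0.05  ] [ 0.5475 -0.1157  0.0474] 0.0698
(335, 355, 200, 232) 0.065 103 [ 0.5483 -0.1219  0.0775] [ 0.5477 -0.1158  0.076 ] 0.0898
(335, 355, 200, 232) 0.09 69 [ 0.5474 -0.1183  0.1122] [ 0.5473 -0.1173  0.111 ] 0.1334
```

```bash
python3 - <<'E'
from h import *
w=dict(np.load("wrist0.npz"));c=-w["R"].T@w["t"]
R=np.array([[0.2771,-0.9608,-0.0003],[-0.9608,-0.2771,0.0018],[-0.0018,-0.0002,-1.0]]);p=np.array([0.1592,-0.5519,0.2046])
print("cam in tool",(R.T@(c-p)).round(4),"axis in tool",(R.T@w["R"][2]).round(3))
print("collar-tcp in tool",R.T@(np.array([.5398,.148,.205])-p)/.15)
E
python3 -m jog '[[[-0.08,-0.08,0],0,-1],[[-0.25,-0.25,0],0,-1],[[-0.5,-0.5,0],0,-1],[[-0.75,-0.75,0],0,-1],[[-0.95,-0.95,0],0,-1],[[-0.98,-0.98,0],0,-1],[[-0.98,-0.98,0],0,-1]]'
```

```text
cam in tool [-0.0009 -0.0712 -0.1795] axis in tool [0.001 0.248 0.969]
collar-tcp in tool [-3.78000253 -3.730819    0.00497093]
time: 0.73
tool_pos: [0.2612, -0.3644, 0.205]
orientation: [[0.281, -0.96, 0.001], [-0.96, -0.281, 0.005], [-0.005, -0.002, -1.0]]
contact_force: [-0.5, 0.9, 0.4]
width: 0.0942
```

```bash
python3 -m jog '[[[-0.08,-0.08,0],0,-1],[[-0.25,-0.25,0],0,-1],[[-0.5,-0.5,0],0,-1],[[-0.75,-0.75,0],0,-1],[[-0.98,-0.98,0],0,-1],[[-0.98,-0.98,0],0,-1],[[-0.98,-0.98,0],0,-1]]'
python3 -m jog '[[[-0.08,-0.08,0],0,-1],[[-0.25,-0.25,0],0.1,-1],[[-0.5,-0.5,0],0.3,-1],[[-0.75,-0.75,0],0.45,-1],[[-0.92,-0.92,0],0.548,-1],[[-0.92,-0.92,0],0.548,-1],[[-0.92,-0.92,0],0.548,-1]]'
```

```text
time: 1.32
tool_pos: [0.3626, -0.1781, 0.206]
orientation: [[0.286, -0.958, 0.002], [-0.958, -0.286, 0.008], [-0.007, -0.004, -1.0]]
contact_force: [0.2, -0.7, -0.1]
width: 0.094
time: 1.9
tool_pos: [0.4577, -0.0042, 0.2073]
orientation: [[0.008, -1.0, 0.003], [-1.0, -0.008, 0.009], [-0.009, -0.003, -1.0]]
contact_force: [-0.0, -0.2, 0.7]
width: 0.0937
```

```bash
python3 -m jog '[[[-0.2,-0.1,0],0,-1],[[-0.45,-0.25,0],0,-1],[[-0.7,-0.4,0],0,-1],[[-0.9,-0.52,0],0,-1],[[-0.99,-0.54,0],0,-1],[[-0.99,-0.54,0],0,-1],[[-0.99,-0.54,0],0,-1]]'
cat >> h.py <<'E'
import cv2
def snap(n,tag):
    from station import arm
    d=arm.get_image(n);o=arm.get_obs();d=dict(d);cv2.imwrite(f"pics/{tag}.png",d["pixels"][:,:,::-1]);np.savez(tag+".npz",pos=o["tool_pos"],ori=o["orientation"],**d);print(np.round(o["tool_pos"],4),np.round(o["orientation"],4).tolist(),o["time"]);return d
E
python3 -c "
from h import *
snap('wrist','w1')"
```

```text
time: 2.48
tool_pos: [0.5372, 0.1433, 0.2082]
orientation: [[0.008, -1.0, 0.002], [-1.0, -0.008, 0.007], [-0.007, -0.002, -1.0]]
contact_force: [-0.1, 0.2, -0.0]
width: 0.0942
[0.5369 0.1428 0.2085] [[0.0069, -1.0, 0.0018], [-1.0, -0.0069, 0.0069], [-0.0069, -0.0019, -1.0]] 2.5333
```

View pics/w1.png

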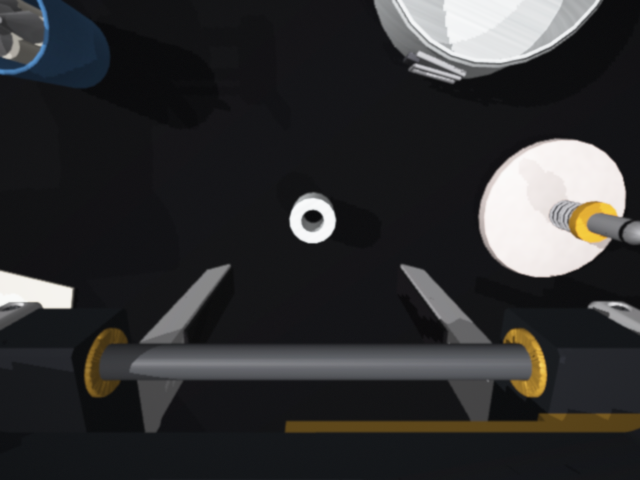

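The wrist view shows the collar's top ring spanning about u 290–336, v 196–243, so its centre is near (312.8,219). The spindle tip sits at the right edge, near (640,231).

Run:
```python
from h import *
w=dict(np.load("w1.npz"))
i=cv2.imread("pics/w1.png")[188:250,280:346];cv2.imwrite("pics/w1c.png",cv2.resize(i,None,fx=8,fy=8,interpolation=cv2.INTER_CUBIC))
m=(w["pixels"].min(2)>170).astype(np.uint8)[188:250,280:346]
c,_=cv2.findContours(m,cv2.RETR_EXTERNAL,cv2.CHAIN_APPROX_NONE);c=max(c,key=cv2.contourArea);e=cv2.fitEllipse(c);print(e)
uv=(e[0][0]+280,e[0][1]+188);print(uv)
t=dict(np.load("top0.npz"));s=dict(np.load("side0.npz"))
print(atz(w,uv,.05),tri([(w,uv),(t,(290.3,264.3))]),tri([(w,uv),(s,(330.7,281.5))]))
```

```text
((32.03596878051758, 31.778200149536133), (44.091163635253906, 45.49727249145508), 139.1039276123047)
(312.0359687805176, 219.77820014953613)
[0.5394776  0.14814922 0.05      ] (array([0.53897511, 0.14823139, 0.04756448]), [np.float64(4.9065240489253015e-05), np.float64(4.9065240489395994e-05)]) (array([0.54035903, 0.14836767, 0.05087797]), [np.float64(0.0007278502078240064), np.float64(0.0007278502078238093)])
```

View pics/w1c.png

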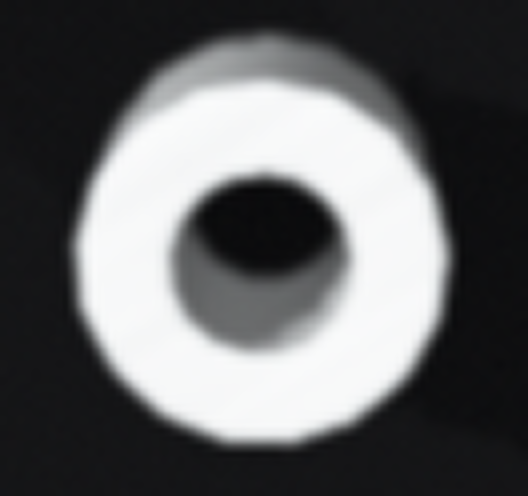

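Wrist and top views agree on the collar at (0.5395, 0.1482), top at 0.05 m. I'll descend over it with the lateral correction.

```bash
python3 -m jog '[[[-0.02,-0.015,0.15],0,-1],[[-0.027,-0.015,0.4],0,-1],[[-0.027,-0.015,0.65],0,-1],[[-0.027,-0.015,0.85],0,-1],[[-0.027,-0.015,0.95],0,-1],[[-0.027,-0.015,0.95],0,-1],[[-0.027,-0.015,0.95],0,-1]]' 40; python3 -c "
from h import *
snap('wrist','w2')"
```

```text
time: 3.12
tool_pos: [0.5387, 0.1459, 0.0659]
orientation: [[0.005, -1.0, 0.0], [-1.0, -0.005, 0.006], [-0.006, -0.0, -1.0]]
contact_force: [0.4, 0.1, 0.7]
width: 0.094
[0.5399 0.1464 0.0671] [[0.0053, -1.0, 0.0032], [-1.0, -0.0053, 0.0066], [-0.0066, -0.0032, -1.0]] 3.1667
```

View pics/w2.png

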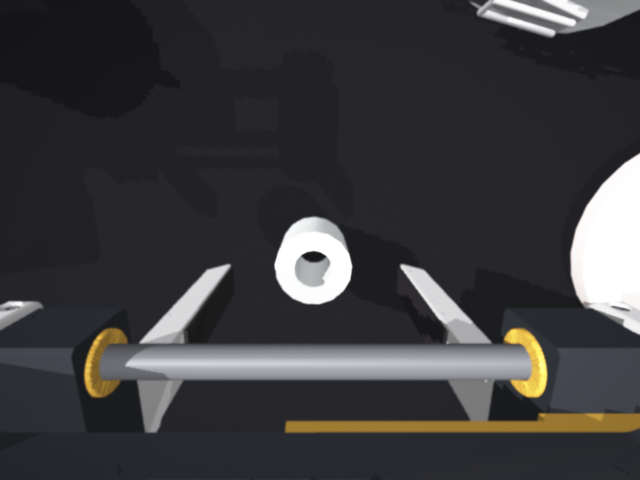

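The collar sits at (313,268), midway between the fingertips at u 231 and 401. Next I go down 53 mm and grip.

```bash
python3 -m jog '[[[-0.008,0,0.12],0,-1],[[-0.008,0,0.24],0,-1],[[-0.008,0,0.32],0,-1],[[-0.008,0,0.35],0,-1],[[-0.008,0,0.35],0,-1],[[-0.008,0,0.35],0,-1]]' 
python3 -m jog '[[[0,0,0],0,0.2],[[0,0,0],0,0.4],[[0,0,0],0,1],[[0,0,0],0,1],[[0,0,0],0,1],[[0,0,0],0,1],[[0,0,0],0,1],[[0,0,0],0,1],[[0,0,0],0,1],[[0,0,0],0,1]]' 40
```

```text
time: 3.67
tool_pos: [0.5413, 0.1478, 0.0161]
orientation: [[0.005, -1.0, 0.006], [-1.0, -0.005, 0.007], [-0.007, -0.006, -1.0]]
contact_force: [1.2, 0.6, -0.1]
width: 0.094
time: 4.5
tool_pos: [0.5412, 0.1477, 0.016]
orientation: [[0.005, -1.0, 0.006], [-1.0, -0.005, 0.007], [-0.007, -0.006, -1.0]]
contact_force: [-0.2, -1.1, 0.8]
width: 0.0468
```

```bash
python3 -m jog '[[[0,0,-0.1],0,1],[[0,0,-0.3],0,1],[[0,0,-0.55],0,1],[[0,0,-0.8],0,1],[[0,0,-0.98],0,1],[[0,0,-1],0,1],[[0,0,-1],0,1]]' 
python3 -m jog '[[[0.1,0,-0.05],0,1],[[0.3,0,-0.12],0,1],[[0.55,0,-0.15],0,1],[[0.8,0,-0.15],0,1],[[0.95,0,-0.15],0,1],[[0.95,0,-0.15],0,1]]' 
python3 -c "
from h import *
snap('wrist','w3')"
```

```text
time: 5.08
tool_pos: [0.5412, 0.1469, 0.1673]
orientation: [[0.005, -1.0, 0.009], [-1.0, -0.005, 0.007], [-0.007, -0.009, -1.0]]
contact_force: [-0.1, 0.7, -3.4]
width: 0.0468
time: 5.58
tool_pos: [0.5402, 0.0, 0.1857]
orientation: [[0.001, -1.0, 0.004], [-1.0, -0.001, 0.005], [-0.005, -0.004, -1.0]]
contact_force: [-0.1, -0.0, -1.7]
width: 0.0472
[0.5401 0.0024 0.1858] [[0.0015, -1.0, 0.0036], [-1.0, -0.0014, 0.0077], [-0.0077, -0.0036, -1.0]] 5.6333
```

View pics/w3.png

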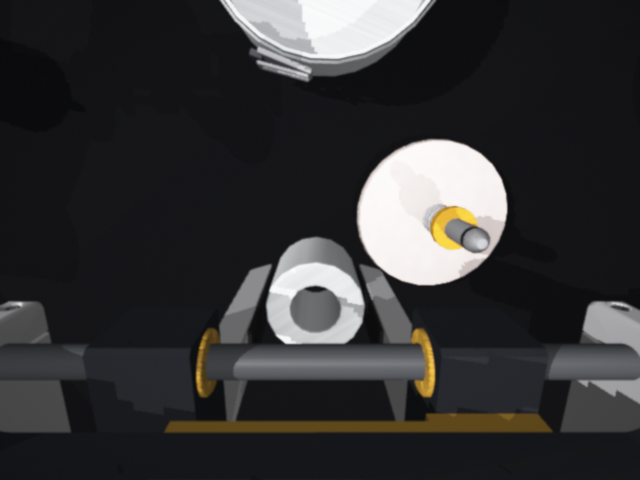

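The held collar's bore is near (316,308), the spindle tip near (482,241) and the cup near (453,228). I'll crop both.

Run:
```python
from h import *
i=cv2.imread("pics/w3.png")
f=lambda u,v,w,h,s:cv2.resize(i[v:v+h,u:u+w],None,fx=s,fy=s,interpolation=cv2.INTER_CUBIC)
cv2.imwrite("pics/w3c.png",np.hstack([f(260,230,112,120,4),cv2.resize(f(424,202,72,60,5),(360,480)) if 0 else np.vstack([f(424,202,70,60,5),np.zeros((180,350,3),np.uint8)])]))
```

```text
(no output)
```

View pics/w3c.png

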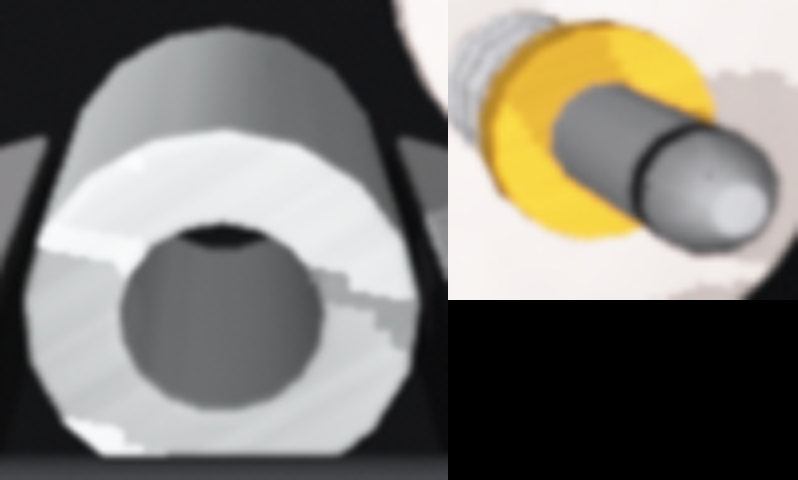

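Run:
```python
from h import *
w=dict(np.load("w3.npz"));R=w["ori"];p=w["pos"]
t=dict(np.load("top0.npz"));s=dict(np.load("side0.npz"))
c=atz(w,(315,308.9),p[2]+.034);print("collar top world",c,"in tool",R.T@(c-p))
tip=(481.8,243.4)
for z in(.123,.125,.128): print(z,atz(w,tip,z))
print(tri([(w,tip),(t,(390.3,259.3))]),tri([(w,tip),(s,(345.2,201.2))]),tri([(w,tip),(t,(390.3,259.3)),(s,(345.2,201.2))]))
print("cup",atz(w,(455.2,227.6),.075))
```

```text
collar top world [0.53795648 0.00054066 0.21983419] in tool [ 0.0016386   0.00207118 -0.03402139]
0.123 [ 0.54408796 -0.12466233  0.123     ]
0.125 [ 0.54463537 -0.12363411  0.125     ]
0.128 [ 0.54545649 -0.12209177  0.128     ]
(array([ 0.5450368 , -0.12120913,  0.12856831]), [np.float64(0.0008146154374083047), np.float64(0.0008146154374082392)]) (array([ 0.54627697, -0.1214843 ,  0.12811559]), [np.float64(0.0008588919079662941), np.float64(0.0008588919079661884)]) (array([ 0.54566557, -0.12107726,  0.12825168]), [np.float64(0.0007882198300371314), np.float64(0.0012681515353741549), np.float64(0.0013121297560800083)])
cup [ 0.54549662 -0.12385088  0.075     ]
```

```bash
python3 -m jog '[[[0.08,-0.01,0],0,1],[[0.25,-0.02,0],0,1],[[0.45,-0.047,0],0,1],[[0.65,-0.047,0],0,1],[[0.78,-0.047,0],0,1],[[0.828,-0.047,0],0,1],[[0.828,-0.047,0],0,1],[[0.828,-0.047,0],0,1]]' 
python3 -c "
from h import *
snap('wrist','w4');snap('side','s4');snap('top','t4')
a=cv2.imread('pics/w4.png');b=cv2.imread('pics/s4.png')
f=lambda i,u,v,w,h,s:cv2.resize(i[v:v+h,u:u+w],None,fx=s,fy=s,interpolation=cv2.INTER_CUBIC)
cv2.imwrite('pics/s4c.png',f(b,300,150,90,90,6))
cv2.imwrite('pics/t4c.png',f(cv2.imread('pics/t4.png'),330,200,120,110,5))
"
```

```text
time: 6.3
tool_pos: [0.5468, -0.1201, 0.1837]
orientation: [[0.001, -1.0, 0.001], [-1.0, -0.001, 0.01], [-0.01, -0.001, -1.0]]
contact_force: [-0.6, 0.8, -2.0]
width: 0.0467
[ 0.5469 -0.1199  0.184 ] [[0.0023, -1.0, 0.0019], [-1.0, -0.0022, 0.0097], [-0.0097, -0.0019, -1.0]] 6.35
[ 0.5471 -0.1198  0.1843] [[0.0028, -1.0, 0.0025], [-1.0, -0.0028, 0.0092], [-0.0092, -0.0026, -1.0]] 6.4
[ 0.5471 -0.1199  0.1846] [[0.0031, -1.0, 0.0029], [-1.0, -0.0031, 0.0088], [-0.0088, -0.0029, -1.0]] 6.45
```

View pics/w4.png

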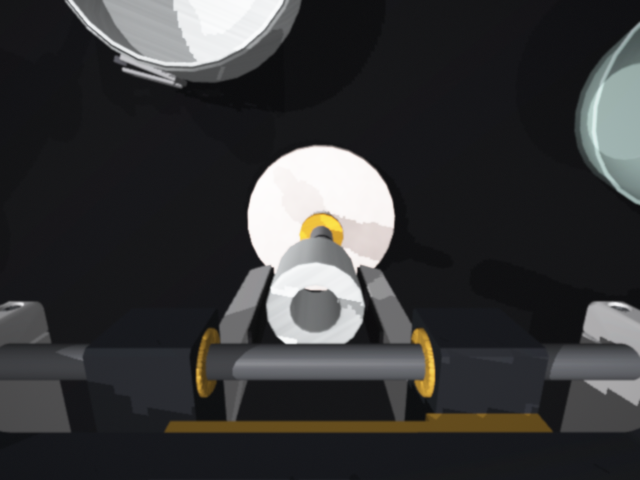

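View pics/s4c.png

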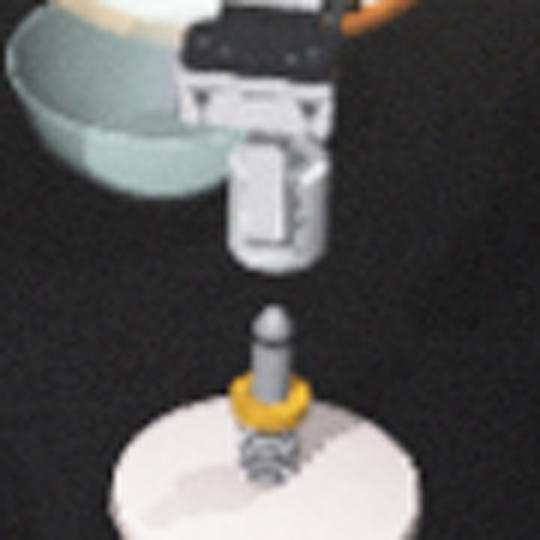

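View pics/t4c.png

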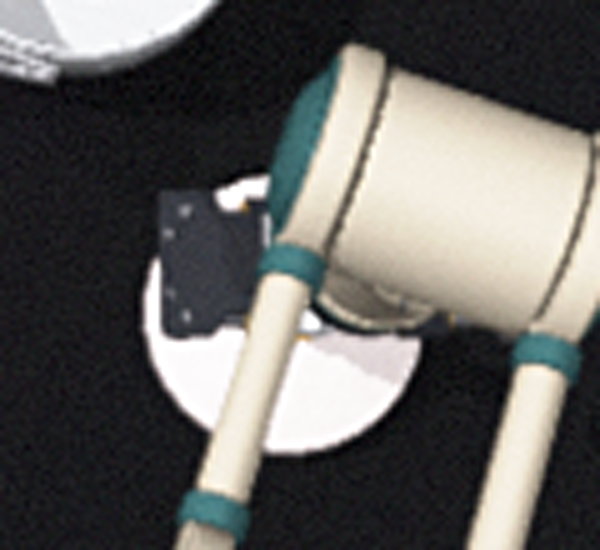

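Run:
```python
from h import *
w=dict(np.load("w4.npz"));s=dict(np.load("s4.npz"));p=w["pos"];R=w["ori"]
i=cv2.imread("pics/w4.png")
cv2.imwrite("pics/w4c.png",cv2.resize(i[205:350,260:372],None,fx=5,fy=5,interpolation=cv2.INTER_CUBIC)[:, :])
proj=lambda d,X:(lambda c:(d["fx"]*c[0]/c[2]+d["cx"],d["fy"]*c[1]/c[2]+d["cy"]))(d["R"]@np.array(X)+d["t"])
c=atz(w,(315,308.9),p[2]+.034);print("collar top",c)
print("side: sp axis at .125",proj(s,[.5457,-.1225,.125]),"at .17",proj(s,[.5457,-.1225,.17]),".22",proj(s,[.5457,-.1225,.22]))
for z in (.125,.105,.075):print("wrist",z,proj(w,[c[0],c[1],z]))
```

```text
collar top [ 0.54474837 -0.11976618  0.21800796]
side: sp axis at .125 (np.float64(345.66191426115154), np.float64(201.7439017407273)) at .17 (np.float64(346.2060905291104), np.float64(189.1428657488431)) .22 (np.float64(346.8310912587353), np.float64(174.6702451060931))
wrist 0.125 (np.float64(316.2368563947074), np.float64(251.87442320096372))
wrist 0.105 (np.float64(316.3941820003364), np.float64(244.6208863759593))
wrist 0.075 (np.float64(316.59169264375635), np.float64(235.51460822340144))
```

View pics/w4c.png

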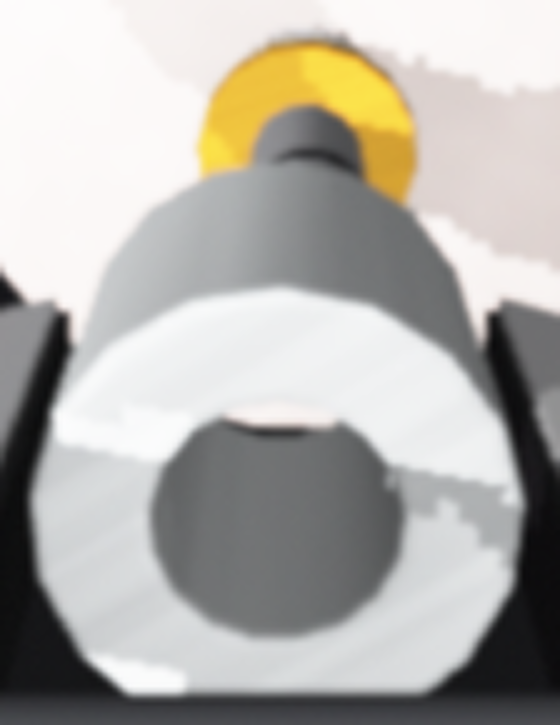

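The wrist crop shows the cup and spindle at u≈321.2, while the collar axis projects to 316.5. So the collar must move about 3.8 mm toward −y and about 0.7 mm toward +x. The side view agrees in x to within 0.5 mm. I'll correct and lower it onto the tapered tip.

```bash
python3 -m jog '[[[0.015,-0.003,0],0,1],[[0.027,-0.005,0.05],0,1],[[0.028,-0.005,0.12],0,1],[[0.029,-0.005,0.2],0,1],[[0.029,-0.005,0.26],0,1],[[0.029,-0.005,0.31],0,1],[[0.029,-0.005,0.31],0,1]]' 50
python3 -c "
from h import *
snap('wrist','w5');snap('side','s5')
f=lambda i,u,v,w,h,s:cv2.resize(i[v:v+h,u:u+w],None,fx=s,fy=s,interpolation=cv2.INTER_CUBIC)
a=f(cv2.imread('pics/w5.png'),260,205,112,145,4);b=f(cv2.imread('pics/s5.png'),310,165,70,116,5)
cv2.imwrite('pics/c5.png',np.hstack([a,b]))
"
```

```text
time: 7.03
tool_pos: [0.5466, -0.1233, 0.1357]
orientation: [[0.003, -1.0, -0.001], [-1.0, -0.003, 0.01], [-0.01, 0.001, -1.0]]
contact_force: [0.2, 0.0, -2.6]
width: 0.0467
[ 0.5473 -0.1236  0.1368] [[0.003, -1.0, 0.0006], [-0.9999, -0.003, 0.0097], [-0.0097, -0.0006, -1.0]] 7.0833
[ 0.548  -0.1238  0.1377] [[0.0031, -1.0, 0.0023], [-1.0, -0.0031, 0.0091], [-0.0091, -0.0023, -1.0]] 7.1333
```

View pics/c5.png

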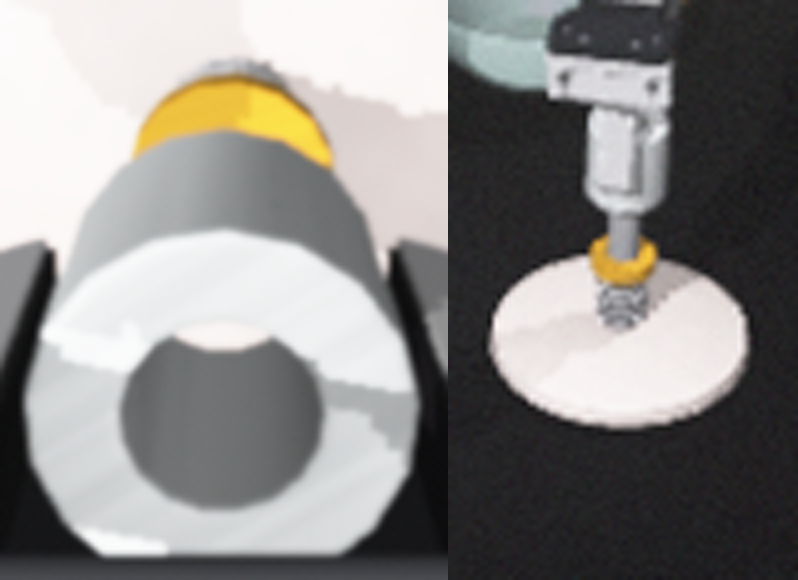

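Run:
```python
from h import *
from station import arm
w=dict(np.load("w5.npz"));p=w["pos"]
proj=lambda d,X:np.round((lambda c:(d["fx"]*c[0]/c[2]+d["cx"],d["fy"]*c[1]/c[2]+d["cy"]))(d["R"]@np.array(X)+d["t"]),1)
c=atz(w,(315,308.9),p[2]+.034);print("collar top",c)
print(proj(w,[c[0],c[1],.075]),"cup from wrist",atz(w,(318.3,230),.075))
o=arm.get_obs();print(o["tool_pos"],o["contact_force"],o["ft_torque"])
```

```text
collar top [ 0.54501451 -0.12297686  0.17081236]
[316.3 250.3] cup from wrist [ 0.56074132 -0.1243929   0.075     ]
[ 0.5479525  -0.12383239  0.13765881] [ 0.6447086   0.64871999 -2.62534767] [-0.0029789  -0.02731702 -0.00536258]
```

Both views show the collar over the tip and the wrist force is clean at about 2.6 N, which is roughly the collar's weight. The wrist view still asks for about 1.2 mm toward −y. I'll correct that while lowering to about 10 mm above the cup.

```bash
python3 -m jog '[[[0.01,-0.003,0.01],0,1],[[0.011,-0.003,0.05],0,1],[[0.011,-0.003,0.1],0,1],[[0.011,-0.003,0.15],0,1],[[0.011,-0.003,0.2],0,1],[[0.011,-0.003,0.23],0,1],[[0.011,-0.003,0.23],0,1],[[0.011,-0.003,0.23],0,1]]'
python3 -c "
from h import *
snap('wrist','w6');snap('side','s6')
f=lambda i,u,v,w,h,s:cv2.resize(i[v:v+h,u:u+w],None,fx=s,fy=s,interpolation=cv2.INTER_CUBIC)
a=f(cv2.imread('pics/w6.png'),260,205,112,145,4);b=f(cv2.imread('pics/s6.png'),310,165,70,116,5)
cv2.imwrite('pics/c6.png',np.hstack([a,b]))
from station import arm
o=arm.get_obs();print(o['tool_pos'],o['contact_force'],o['ft_torque'],o['width'])
"
```

```text
time: 7.8
tool_pos: [0.5483, -0.1251, 0.1026]
orientation: [[0.003, -1.0, 0.001], [-1.0, -0.003, 0.009], [-0.009, -0.001, -1.0]]
contact_force: [-1.6, -0.4, -2.6]
width: 0.0469
[ 0.5486 -0.1252  0.103 ] [[0.003, -1.0, 0.0023], [-1.0, -0.003, 0.0091], [-0.0091, -0.0023, -1.0]] 7.85
[ 0.5488 -0.1253  0.1033] [[0.003, -1.0, 0.0028], [-1.0, -0.003, 0.0089], [-0.0089, -0.0028, -1.0]] 7.9
[ 0.5487884  -0.12530889  0.10329861] [-0.26000748 -0.44354001 -1.21565722] [ 0.03530113 -0.05415077 -0.04226697] 0.046756144272887094
```

View pics/c6.png

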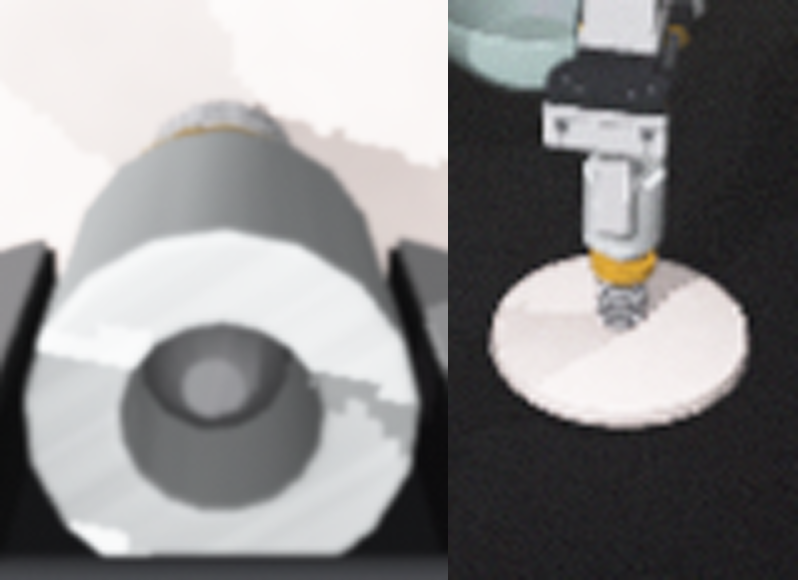

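The spindle tip is now inside the bore at crop (214,388), with bore centre at crop (222,317-equivalent). The side view shows the collar just above the cup, and there is no lateral force. I'll compute the remaining offset at tip depth.

Run:
```python
from h import *
w=dict(np.load("w6.npz"));p=w["pos"]
c=atz(w,(315,308.9),p[2]+.034);print("collar top",c)
u=260+214.5/4-.5;v=205+388/4-.5
print("tip",(u,v),atz(w,(u,v),.125))
```

```text
collar top [ 0.54631436 -0.12474103  0.13703663]
tip (313.125, 301.5) [ 0.54442357 -0.12367553  0.125     ]
```

```bash
python3 -m jog '[[[-0.004,0.006,0.02],0,1],[[-0.007,0.01,0.05],0,1],[[-0.007,0.01,0.08],0,1],[[-0.007,0.01,0.11],0,1],[[-0.007,0.01,0.12],0,1],[[-0.007,0.01,0.12],0,1],[[-0.007,0.01,0.12],0,1],[[-0.007,0.01,0.12],0,1]]' 55
python3 -c "
from h import *
snap('wrist','w7')
from station import arm
o=arm.get_obs();print(o['tool_pos'],o['contact_force'],o['ft_torque'],o['width'])
a=cv2.imread('pics/w7.png')[205:350,260:372];cv2.imwrite('pics/c7.png',cv2.resize(a,None,fx=4,fy=4,interpolation=cv2.INTER_CUBIC))
"
```

```text
time: 8.57
tool_pos: [0.5474, -0.1241, 0.0858]
orientation: [[0.003, -1.0, 0.003], [-1.0, -0.003, 0.009], [-0.009, -0.003, -1.0]]
contact_force: [-1.6, -0.1, 5.0]
width: 0.0468
[ 0.5474 -0.1241  0.0858] [[0.0031, -1.0, 0.0033], [-1.0, -0.003, 0.0087], [-0.0087, -0.0033, -1.0]] 8.6167
[ 0.54743175 -0.12412347  0.08582742] [-1.20196597  1.15697102  4.86366382] [0.06674061 0.32488756 0.03249035] 0.04686141584529561
```

View pics/c7.png

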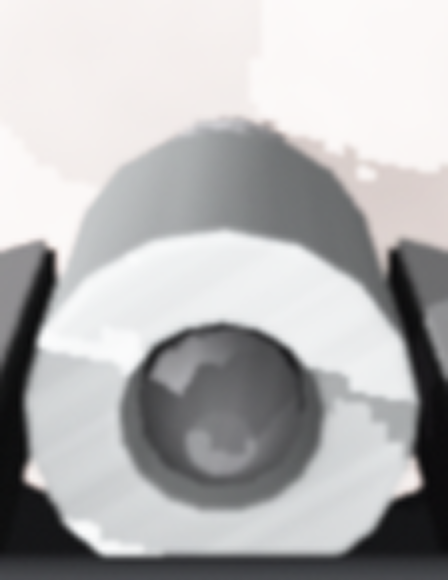

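Force of about 5 N at 5 mm cup travel matches the spring, and the spindle is centred in the bore. I press on in small steps.

```bash
python3 -m jog '[[[0,0,0.02],0,1],[[0,0,0.04],0,1],[[0,0,0.055],0,1],[[0,0,0.065],0,1],[[0,0,0.07],0,1],[[0,0,0.07],0,1],[[0,0,0.07],0,1],[[0,0,0.07],0,1]]' 60
```

```text
time: 9.28
tool_pos: [0.5474, -0.1241, 0.0763]
orientation: [[0.003, -1.0, 0.004], [-1.0, -0.003, 0.008], [-0.008, -0.004, -1.0]]
contact_force: [-1.9, 0.1, 9.4]
width: 0.0466
```

```bash
python3 -m jog '[[[0,0,0.01],0,1],[[0,0,0.018],0,1],[[0,0,0.022],0,1],[[0,0,0.022],0,1],[[0,0,0.022],0,1],[[0,0,0.022],0,1]]'; python3 -m jog '[[[0,0,0.005],0,1],[[0,0,0.008],0,1],[[0,0,0.008],0,1],[[0,0,0.008],0,1],[[0,0,0.008],0,1]]'
```

```text
time: 9.78
tool_pos: [0.5474, -0.1241, 0.0741]
orientation: [[0.003, -1.0, 0.004], [-1.0, -0.003, 0.008], [-0.008, -0.004, -1.0]]
contact_force: [-3.2, 0.3, 10.7]
width: 0.0468
time: 10.2
tool_pos: [0.5474, -0.1241, 0.0741]
orientation: [[0.003, -1.0, 0.005], [-1.0, -0.003, 0.008], [-0.008, -0.005, -1.0]]
contact_force: [-3.8, 1.3, 9.9]
width: 0.0467
```

```bash
python3 -m jog '[[[0,0,0.01],0,1],[[0,0,0.014],0,1],[[0,0,0.018],0,1],[[0,0,0.018],0,1],[[0,0,0.018],0,1],[[0,0,0.018],0,1]]'
```

```text
time: 10.7
tool_pos: [0.5475, -0.1241, 0.073]
orientation: [[0.003, -1.0, 0.005], [-1.0, -0.003, 0.008], [-0.008, -0.005, -1.0]]
contact_force: [-3.8, 0.8, 12.9]
width: 0.047
```

```bash
python3 -m jog '[[[0,0,0.015],0,1],[[0,0,0.02],0,1],[[0,0,0.025],0,1],[[0,0,0.025],0,1],[[0,0,0.025],0,1],[[0,0,0.025],0,1]]'
```

```text
time: 11.2
tool_pos: [0.5475, -0.1241, 0.0728]
orientation: [[0.003, -1.0, 0.007], [-1.0, -0.003, 0.007], [-0.007, -0.007, -1.0]]
contact_force: [-7.0, 2.0, 24.7]
width: 0.0471
```

Force jumped from 13 to 25 N over 0.2 mm, so the hard stop is reached. I'll ease to a lighter hold and relieve the sideways load.

```bash
python3 -m jog '[[[0,0.003,0.018],0,1],[[0,0.006,0.018],0,1],[[0,0.006,0.018],0,1],[[0,0.006,0.018],0,1],[[0,0.006,0.018],0,1]]'
python3 -c "
from h import *
snap('wrist','w8');snap('side','s8')
f=lambda i,u,v,w,h,s:cv2.resize(i[v:v+h,u:u+w],None,fx=s,fy=s,interpolation=cv2.INTER_CUBIC)
a=f(cv2.imread('pics/w8.png'),260,205,112,145,4);b=f(cv2.imread('pics/s8.png'),310,165,70,116,5)
cv2.imwrite('pics/c8.png',np.hstack([a,b]))
from station import arm
o=arm.get_obs();print(o['tool_pos'],o['contact_force'],o['ft_torque'],o['width'])
"
```

```text
time: 11.62
tool_pos: [0.5474, -0.1241, 0.0729]
orientation: [[0.003, -1.0, 0.009], [-1.0, -0.003, 0.006], [-0.006, -0.009, -1.0]]
contact_force: [-3.4, 2.4, 17.7]
width: 0.0467
[ 0.5474 -0.1241  0.0729] [[0.0033, -0.9999, 0.0095], [-1.0, -0.0032, 0.0064], [-0.0063, -0.0096, -0.9999]] 11.6667
[ 0.5474 -0.1241  0.0729] [[0.0034, -0.9999, 0.0095], [-1.0, -0.0033, 0.0064], [-0.0064, -0.0095, -0.9999]] 11.7167
[ 0.54742307 -0.12405876  0.0728838 ] [-2.56343101  1.77910299 18.8938869 ] [ 0.39565965  0.94376539 -0.07107501] 0.046804281730336815
```

View pics/c8.png

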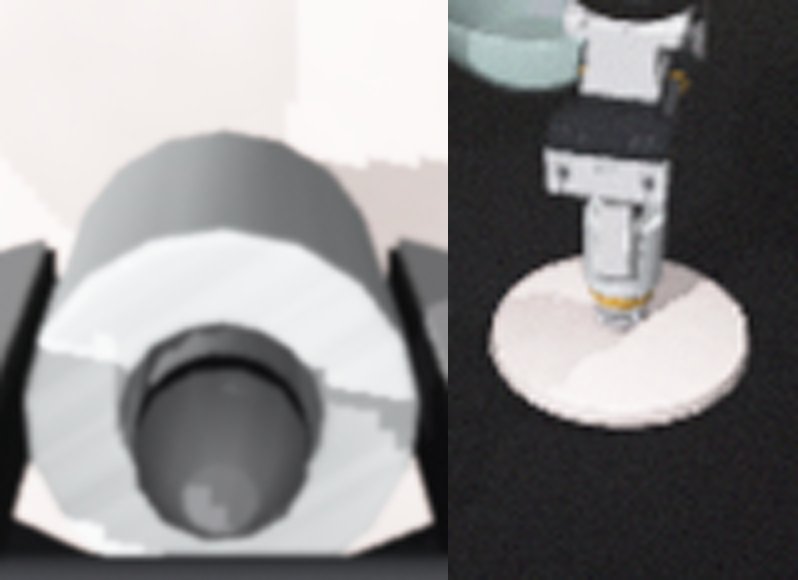

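View pics/s8.png

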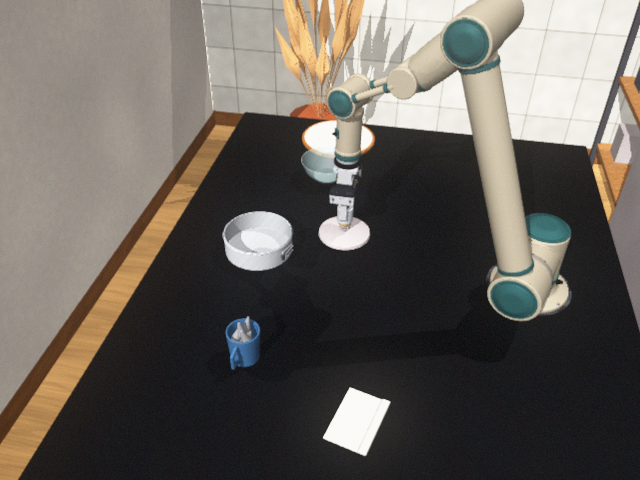

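The black groove shows in the bore view just above the collar face. The side view shows the collar on the cup with the spring compressed. The tin at (258,241), mug at (243,343), bowl and scraper are where they started. The TCP at 0.0729 puts the collar underside at 0.0569 m, against 0.057 m at the stop, and the push is steady at about 19 N. I'm handing the job in.

```bash
python3 -c "
from station import arm
print(arm.job_done()); o=arm.get_obs();print(o['time'],o['tool_pos'],o['contact_force'],o['width'])"
```

```text
the job is handed in; nothing more can be done
None
the job is handed in; nothing more can be done
```

The collar is on the spindle and pressed down to the hard stop. The gripper is still holding it there with a 60 N grip, and I handed the job in at about 11.7 s.

**At the stop:** the push followed the spring (about 5 N at 5 mm of travel, about 9 N at 15 mm). It then jumped from 13 to 25 N over 0.2 mm, which marks the stop. I eased back to a hold of about 19 N measured at the wrist. The collar underside works out at 56.9 mm above the granite, against 57 mm expected.

**Fit and surroundings:** the wrist view shows the black clip groove clear, just above the collar's top face. The tin, mug, bowl and scraper look unmoved in the side view; I judged this by eye and did not measure it.

**Checks that were not exact:**
- **Tilt:** the tool ended about 0.65° off vertical, with 2–3 N of sideways load.
- **Gripper width:** it read 47 mm on the 48 mm collar.
- **Camera agreement:** estimates of the spindle position differed by 1–2 mm, and the spindle tip height triangulated about 3 mm too high. I corrected using the wrist view as the collar went on.
- **After hand-in:** the interface accepted no further readings, so the last second is unchecked.

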